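# File the routing templates in the notched rack

### The job

Two MDF routing templates lean against the newel blank: put them away in the notched rack, each standing upright on its lower edge in an empty slot directly beside the filed template with the same window (the wide one with the round window beside its like, the narrow one with the long window beside its like). Lower each one fully to the floor of its slot, centred between the two rails, before letting go, never letting it fall. Leave the filed templates in their slots and the other things on the bench where they are.

Things in the scene. Friction and masses are not known exactly. Their poses are not given: they have to be found in the camera images.
- rack: fixed rack: 130 x 284 mm base board 15 mm thick with two pine rails 22 mm thick at x = -30 and +30 mm, tops at z = 85 mm. 5 pairs of facing notches make 5 slots, 16 mm wide, floor at z = 15 mm, mouths rounded by 8 mm, at y = -100, -50, 0, 50, 100 mm, x = 0; three are filled, two empty (see the filed ones). Origin: underside centre. x along the slots, y along the row, z up.
- loose_round_mid (a point): centre of the loose MDF board 140 wide, 150 high, 12 mm thick, 0.19 kg, with a round 64 mm window (its top 58 mm are solid). It leans about 30 degrees from upright on the blank, top towards the robot, lower edge on the bench; its upper 60 mm stand free on both faces. Axes: x along its width, y through its thickness, z from its lower edge to its upper edge.
- loose_long_mid (a point): centre of the narrower loose MDF board, 110 wide, 150 high, 12 mm thick, with a long window 28 x 85 mm (upright rectangle; its top 47 mm are solid), 0.19 kg, leaning the same way beside the other one (either may be on the left). Axes: x along its width, y through its thickness, z from its lower edge to its upper edge.
- filed_round_mid (a point): centre of the 140 mm wide board with a round window that already stands in a rack slot; same size and shape as the loose one, not fixed. Axes: x along its width, y through its thickness, z from its lower edge to its upper edge.
- filed_long_mid (a point): centre of the 110 mm wide (visibly narrower) board with a long window that already stands in a rack slot; same size and shape as the loose one, not fixed. Axes: x along its width, y through its thickness, z from its lower edge to its upper edge.
- filed_stair_mid (a point): third filed board, 140 x 150 x 12 mm, no window, outline stepped like a stair, standing in a rack slot, not fixed; point 75 mm above the middle of its lower edge. Axes: x along its width, y through its thickness, z from its lower edge to its upper edge.
- blank: newel blank, a square pine bar 75 x 360 x 75 mm lying on the bench, fixed; origin: underside centre, y along its length, z up. The two loose templates lean on its upper edge that is farther from the robot.
- plane_mid (a point): bench plane, 240 x 62 mm, 110 high; point 20 mm above the middle of its sole. Not to be disturbed.
- mallet_mid (a point): beech mallet lying down, head 85 x 115 x 62 mm, handle 250 mm; centre of the head. Not to be disturbed.
- glue_mid (a point): red glue bottle, 64 mm across, 170 high, standing; its centre. Not to be disturbed.
- tape_mid (a point): black tape measure, 70 x 38 x 66 mm; its centre. Not to be disturbed.
- level_mid (a point): small aluminium spirit level 230 x 22 x 45 mm standing on its edge; its centre. Not to be disturbed.
Things that resemble listed ones, but are neither listed nor needed, are in the scene too. Leave any white look-alike of the part that bears loose_round_mid alone.

How it is judged:
At the end, for the whole second after the job is handed in: All five templates stand in slots: lower edge on the floor (centre 84-95 mm above the rack underside), upright and in line within 0.12 rad, within 20 mm of mid-rails; each loose one next to its match (under 68 mm along the row), still (under 20 mm/s) and released (x of loose_round_mid in the frame of rack between -0.02 and 0.02 m and y of loose_round_mid in the frame of rack between -0.115 and 0.115 m and z of loose_round_mid in the frame of rack between 0.084 and 0.095 m and angle between each of loose_round_mid, loose_long_mid, filed_round_mid, filed_long_mid, filed_stair_mid's own z axis and vertical below 0.12 rad and angle between the x axis of each of loose_round_mid, loose_long_mid, filed_round_mid, filed_long_mid, filed_stair_mid and the x axis of rack, either way round below 0.12 rad and y of loose_round_mid in the frame of filed_round_mid between -0.068 and 0.068 m and linear speed of each of loose_round, loose_long below 0.02 m/s and contact force between the fingers and loose_round below 0.1 N and x of loose_long_mid in the frame of rack between -0.02 and 0.02 m and y of loose_long_mid in the frame of rack between -0.115 and 0.115 m and z of loose_long_mid in the frame of rack between 0.084 and 0.095 m and y of loose_long_mid in the frame of filed_long_mid between -0.068 and 0.068 m and contact force between the fingers and loose_long below 0.1 N and x of filed_round_mid in the frame of rack between -0.02 and 0.02 m and y of filed_round_mid in the frame of rack between -0.115 and 0.115 m and z of filed_round_mid in the frame of rack between 0.084 and 0.095 m and x of filed_long_mid in the frame of rack between -0.02 and 0.02 m and y of filed_long_mid in the frame of rack between -0.115 and 0.115 m and z of filed_long_mid in the frame of rack between 0.084 and 0.095 m and x of filed_stair_mid in the frame of rack between -0.02 and 0.02 m and y of filed_stair_mid in the frame of rack between -0.115 and 0.115 m and z of filed_stair_mid in the frame of rack between 0.084 and 0.095 m); the robot touches nothing.
It fails at once if a round-window template falls: it moves faster than 0.6 m/s with no finger touching it (linear speed of loose_round above 0.6 m/s and contact force between the fingers and loose_round below 0.1 N).
It fails at once if a long-window template falls: it moves faster than 0.6 m/s with no finger touching it (linear speed of loose_long above 0.6 m/s and contact force between the fingers and loose_long below 0.1 N).
It fails at once if a template already filed in the rack is lifted out or shifted by more than 25 mm (distance of any of filed_round_mid, filed_long_mid, filed_stair_mid from where it was at the start of the episode above 0.025 m).
It fails at once if a tool or bottle on the bench is shifted or knocked over (its centre moves more than 30 mm) (distance of any of plane_mid, mallet_mid, glue_mid, tape_mid, level_mid from where it was at the start of the episode above 0.03 m).
It also fails if it takes over 70 s, if anything falls off the work surface, if the arm or the gripper's body presses on something with over 40 N, if the wrist force passes 120 N, or if a joint passes its speed limit or range.

### The arm

A 6-joint arm with a two-finger parallel gripper is mounted at the origin on the work surface. World frame = base frame: x ahead of the robot, y to its left, z up, the work surface at z = 0. Lengths are in m, angles in rad, forces in N, time in s.
With the tool pointing down it reaches from about 0.35 to 0.775 m from the base axis. Payload 7.3 kg.
Tool frame: the origin (TCP) lies on the centre line of the jaws, within the pads' length; the fingertips stand 25 mm ahead of it and the grasp point (between the pads) lies 6 mm ahead of it; z points along the fingers, y is the line along which they close (so a half turn about z gives the same grasp; the last joint's range is limited). The gripper opens to 92 mm and grips with 3 to 60 N. Pads are 19 mm wide; open, the fingers measure 130 mm over their backs; the gripper's body (75 mm by 190 mm) begins 47 mm behind the grasp point.
Start: joints at [-1.439, 0.342, 1.524, -0, 1.275, -0.146], TCP at [0.144, -0.505, 0.231] pointing down, gripper open.
Joint ranges: [-2.53, 2.53], [-0.77, 2.02], [0.04, 2.7], [-1, 4.14], [0.28, 2.66], [-3.11, 3.11]. Speed limits (rad/s): [2.57, 2.57, 3.14, 3.14, 3.14, 3.14].

### API

Orientations are given as [roll, pitch, yaw] about the fixed x, y, z axes, in that order (R = Rz(yaw) Ry(pitch) Rx(roll)).
In Python, from cell import status, read_camera, camera_info, ticket, models gives the robot as it stands.
- The arm moves only by the tool send_rows, never from a script. Its argument "plan" is a list of rows, each an object with "offset": the shift along the tool's x, y, z in mm, a list of three; "yaw": the turn about the tool's z in rad. In form: [{"offset": [dx, dy, dz], "yaw": yaw}, ...]. A call has 1 to 20 rows; each row shifts and turns the commanded pose from where the row before left it, along the tool's axes as they then stand; what a row does not reach is not made up. A row lasts 1/10 s, in which the tool goes at most 50 mm and 8.59 degrees, less where a joint would pass 70% of its speed; a pose out of reach is approached as far as the arm can. A call is refused whole if a number of a shift passes 50 or a number of a turn 0.15, either way. A call with a gripper value outside its range is refused whole. "hand" is the closure, from 0 (fully open) to 1 (shut), set as the call begins (left out, the last holds). The fingers move at their own pace and stop on an object; "squeeze" is the grip in N (left out, the last holds). Time passes only in rows, so rows that do not move let the fingers close. It gives the time, the measured TCP pose, the force, the opening and the grip force at its end, in the units of the state.
- status.observe(): the state, without advancing time (a new reading comes with each control period).
- read_camera(name): name is "scene" or "top" or "wrist"; returns the picture (400x640x3 uint8, red, green, blue); there is no depth.
- camera_info(name): a dict with "vfov" (degrees; the focal length in pixels is half the picture's height over the tangent of half this angle, whatever the lens; pixels are square), "cx", "cy" (the principal point, pixels), "origin" and "attitude" of the camera in the world. Camera axes: x right, y down, z forward; pixel columns grow to the right and rows downward; lengths in m; the calibration is good to about 2 mm. A picture is of the moment at which its call begins: read the wrist's pose just before it. camera_info takes no time and is no camera call; for the wrist camera it gives the pose at the moment of the call.
- ticket.hand_in(): hands the job in; it is judged then, once.
Trained networks look in the newest picture that a camera, given by its name, has taken for a name from the list of things; names that differ only in an ending like _2 or _b are one class to them, and where a whole thing is asked for, a point or a joint stands for the part that bears it (a point fixed in the world has none). Each returns a list of dicts, best first, with "conf" (0 to 1); they miss things now and then, are a little off and sometimes report something else, mostly with a low value. They report only what shows in the picture. A call takes as long as a camera call. They do not tell look-alikes from the thing itself.
- models.regions_of(camera, label): "mask" (400x640 bool, what is visible of it) and "extent" ([left, top, right, bottom] in pixels, round what is visible of it).
The state is a dict: "time": time; "qpos": joint angles; "qvel": joint speeds; "joint_efforts": joint torques, N m; "tool_pos": TCP position; "tool_rot": TCP orientation; "contact_force": force on the tool from outside, world axes, zero at the start; "torque": the same for the moment, N m; "opening": finger opening in m; "grip_force": force on a finger pad.
Only numpy, scipy, OpenCV 4.12 (cv2) and the standard library are available. Lean on these libraries where they do the work, as an engineer would, in place of code of your own. Each camera call takes 0.05 s, during which the arm holds its last target. There are 200 camera calls.

## Working session

There is one attempt and no reset: what is moved stays moved. The work goes in short steps, Python scripts to look and compute and a tool call to move; the robot and the scene stay as the last step left them, time stands still between calls to the robot, and variables do not carry over. Pictures are saved under pics/ and viewed, at most 12 in all, crops included, and the job is handed in when it is done.

Besides the shell and the picture viewer there is one more tool, called after "Emit:" as name(argument=value, ...), one argument or row to a line, values as JSON. send_rows: Moves the arm, as the interface text tells. Its arguments: {"type":"object","properties":{"plan":{"type":"array"},"hand":{"type":"number"},"squeeze":{"type":"number"}},"required":["plan"]}

```bash
mkdir -p pics
python3 - <<'E'
from cell import status, read_camera, camera_info, models
import cv2
print(status.observe())
for c in("scene","top"):
    im=read_camera(c);cv2.imwrite(f"pics/{c}0.png",im[:,:,::-1]);print(c,camera_info(c))
    for l in("rack","loose_round_mid","loose_long_mid","filed_round_mid","filed_long_mid","filed_stair_mid","blank"):
        for r in models.regions_of(c,l)[:4]:print(c,l,round(r["conf"],2),r["extent"],r["mask"].sum())
E
```

```text
{'time': 0.0, 'qpos': array([-1.43904065e+00,  3.42723562e-01,  1.52504707e+00, -6.06488092e-06,
        1.27537246e+00, -1.45994839e-01]), 'qvel': array([-0.00125815, -0.00037634,  0.00106184,  0.00222767, -0.00046117,
        0.00018144]), 'joint_efforts': array([-1.46079372e-03, -4.31244493e+01, -2.44222391e+01,  7.15115061e-02,
        5.58469445e-02, -1.30600365e-04]), 'tool_pos': array([ 0.14391957, -0.50446513,  0.23043403]), 'tool_rot': array([-3.14005787e+00, -2.19814125e-04,  2.77752116e-01]), 'contact_force': array([ 0.38101634, -0.69030044, -0.19914187]), 'torque': array([-0.01998152,  0.00461682, -0.00334225]), 'grip_force': 0.0, 'opening': 0.09188403768301016}
scene {'vfov': 48.172791279728465, 'cx': 316.6306661826909, 'cy': 193.3716187140778, 'origin': array([1.30666173, 0.09076343, 0.90622256]), 'attitude': array([-2.41304278, -0.00510101,  1.69957778])}
scene rack 0.62 [184.7, 148.9, 288.6, 230.3] 2575
scene loose_round_mid 0.96 [347.7, 173.3, 410.5, 233.7] 2854
scene loose_round_mid 0.84 [351.4, 126.8, 423.8, 176.2] 1636
scene loose_long_mid 0.93 [422.9, 175.8, 476.
[... 665 characters left out ...]
01574846, -1.56396302])}
top rack 0.55 [338.9, 184.0, 454.7, 271.4] 3529
top loose_round_mid 0.85 [217.8, 194.4, 281.3, 222.5] 1373
top loose_round_mid 0.6 [213.6, 263.5, 287.5, 336.1] 2573
top loose_long_mid 0.97 [152.8, 196.5, 213.9, 225.9] 1101
top loose_long_mid 0.18 [317.6, 253.7, 335.7, 281.0] 370
top filed_round_mid 0.55 [380.8, 204.0, 421.9, 252.8] 721
top filed_round_mid 0.29 [217.1, 193.0, 280.3, 223.0] 1362
top filed_long_mid 0.93 [353.5, 180.8, 387.4, 227.6] 331
top filed_long_mid 0.27 [165.8, 111.8, 288.3, 160.9] 2362
top filed_stair_mid 0.9 [411.0, 228.1, 447.3, 277.1] 722
top filed_stair_mid 0.53 [383.1, 203.8, 422.1, 251.6] 717
top blank 0.42 [335.8, 184.0, 454.3, 272.9] 3436
```

View pics/scene0.png

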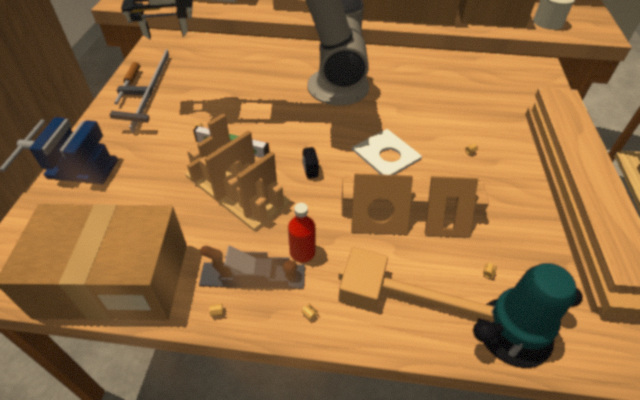

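View pics/top0.png

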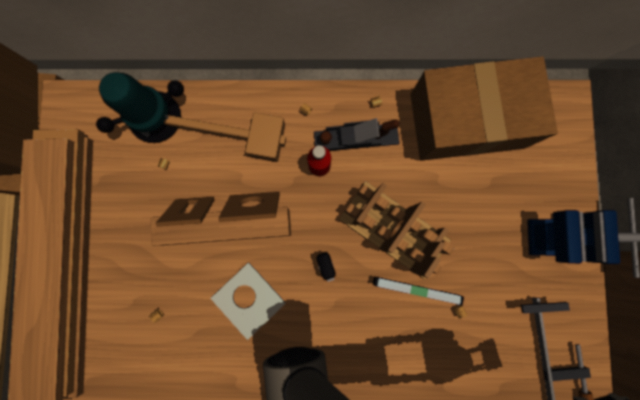

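Scene: the loose round board is at (382,204) and the loose long board at (452,206). In the top view they are at (250,207) and (185,210). The white round-window sheet lying flat, at (388,152) and top (247,300), is a look-alike to leave alone. The filed round, long and stair boards are at top (400,230), (370,205) and (430,252).

```bash
cat > h.py <<'E'
import numpy as np, cv2
from scipy.spatial.transform import Rotation as Ro
from cell import status, read_camera, camera_info, models
def cam(c):
    i=camera_info(c);return i,Ro.from_euler('xyz',i["attitude"]).as_matrix(),200/np.tan(np.radians(i["vfov"]/2))
def ray(C,uv,z):
    i,R,f=C;d=R@np.array([(uv[0]-i["cx"])/f,(uv[1]-i["cy"])/f,1.]);o=i["origin"];return o+d*(z-o[2])/d[2]
def proj(C,P):
    i,R,f=C;p=(np.atleast_2d(P)-i["origin"])@R;return np.c_[p[:,0]/p[:,2]*f+i["cx"],p[:,1]/p[:,2]*f+i["cy"]]
E
python3 - <<'E'
from h import *
C=cam("top");read_camera("top")
for l,z in(("loose_round_mid",.07),("loose_long_mid",.07),("filed_round_mid",.165),("filed_long_mid",.165),("filed_stair_mid",.12),("rack",.015)):
    r=models.regions_of("top",l)[0]
    q=cv2.minAreaRect(np.argwhere(r["mask"])[:,::-1].astype(np.float32));
    print(l,round(r["conf"],2),np.round(q[0],1),np.round(ray(C,q[0],z),3));print(np.round([ray(C,p,z)[:2] for p in cv2.boxPoints(q)],3).tolist())
for p in((153,222),(288,208),(290,236),(153,245)):print(p,ray(C,p,.075).round(3))
im=read_camera("top");cv2.imwrite("pics/rk.png",cv2.resize(im[170:290,140:470,::-1],None,fx=2.4,fy=2.4,interpolation=cv2.INTER_CUBIC))
E
```

```text
loose_round_mid 0.72 [248.  205.6] [0.577 0.168 0.07 ]
[[0.608, 0.253], [0.619, 0.09], [0.547, 0.084], [0.535, 0.245]]
loose_long_mid 0.73 [184.  210.8] [0.563 0.337 0.07 ]
[[0.587, 0.421], [0.605, 0.263], [0.539, 0.253], [0.52, 0.41]]
filed_round_mid 0.97 [401.2 226.3] [ 0.521 -0.212  0.165]
[[0.471, -0.155], [0.592, -0.243], [0.572, -0.27], [0.452, -0.182]]
filed_long_mid 0.77 [369.1 203.6] [ 0.574 -0.138  0.165]
[[0.531, -0.095], [0.629, -0.166], [0.618, -0.181], [0.52, -0.11]]
filed_stair_mid 0.71 [432.4 252.9] [ 0.459 -0.297  0.12 ]
[[0.417, -0.237], [0.53, -0.316], [0.501, -0.358], [0.389, -0.278]]
rack 0.81 [397.3 231.4] [ 0.514 -0.234  0.015]
[[0.548, -0.07], [0.658, -0.147], [0.48, -0.395], [0.374, -0.318]]
(153, 222) [0.532 0.415 0.075]
(288, 208) [0.571 0.062 0.075]
(290, 236) [0.498 0.056 0.075]
(153, 245) [0.473 0.412 0.075]
```

View pics/rk.png

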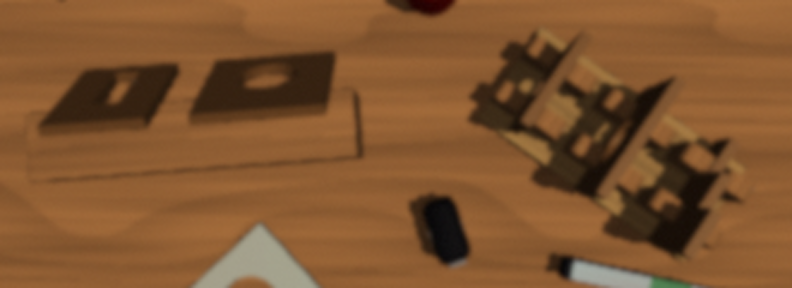

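```bash
cat >> h.py <<'E'
def tool():
    s=status.observe();return s["tool_pos"],Ro.from_euler('xyz',s["tool_rot"]).as_matrix(),s
def go(target,psi):
    p,T,s=tool();d=1000*T.T@(np.array(target)-p);y=(np.degrees(s["tool_rot"][2])-psi+180)%360-180
    print("offset mm",d.round(1),"then yaw rad",round(np.radians(y),4))
E
python3 - <<'E'
from h import *
p,T,s=tool();i,R,f=cam("wrist");print(T.T@(i["origin"]-p),(T.T@R).round(2),f)
go([.43,-.27,.40],144)
E
```

```text
[ 0.06533413  0.00065574 -0.15287562] [[-0.   -0.97 -0.25]
 [ 1.   -0.    0.  ]
 [-0.   -0.25  0.97]] 295.1071418010905
offset mm [ 339.5 -147.4 -168.9] then yaw rad -2.2355
```

Emit:
send_rows(
  plan=[
    {"offset": [20, -8, -25], "yaw": 0},
    {"offset": [44, -19, -25], "yaw": 0},
    {"offset": [44, -19, -25], "yaw": 0},
    {"offset": [44, -19, -25], "yaw": 0},
    {"offset": [44, -19, -25], "yaw": 0},
    {"offset": [44, -19, -25], "yaw": 0},
    {"offset": [44, -19, -20], "yaw": 0},
    {"offset": [44, -19, 0], "yaw": 0},
    {"offset": [44, -19, 0], "yaw": 0},
    {"offset": [44, -19, 0], "yaw": 0},
  ],
)

```text
time: 2.2
tool_pos: [0.4809, -0.2296, 0.3913]
tool_rot: [3.141, -0.0, 0.278]
contact_force: [0.9, -0.6, 0.7]
opening: 0.0915
grip_force: 0.0
```

Emit:
send_rows(
  plan=[
    {"offset": [0, 0, 0], "yaw": -0.15},
    {"offset": [0, 0, 0], "yaw": -0.15},
    {"offset": [0, 0, 0], "yaw": -0.15},
    {"offset": [0, 0, 0], "yaw": -0.15},
    {"offset": [0, 0, 0], "yaw": -0.15},
    {"offset": [0, 0, 0], "yaw": -0.15},
    {"offset": [0, 0, 0], "yaw": -0.15},
    {"offset": [0, 0, 0], "yaw": -0.15},
    {"offset": [0, 0, 0], "yaw": -0.15},
    {"offset": [0, 0, 0], "yaw": -0.15},
    {"offset": [0, 0, 0], "yaw": -0.15},
    {"offset": [0, 0, 0], "yaw": -0.15},
    {"offset": [0, 0, 0], "yaw": -0.15},
    {"offset": [0, 0, 0], "yaw": -0.15},
    {"offset": [0, 0, 0], "yaw": -0.13},
    {"offset": [0, 0, 0], "yaw": 0},
    {"offset": [0, 0, 0], "yaw": 0},
  ],
)

```text
time: 3.9
tool_pos: [0.4796, -0.2311, 0.391]
tool_rot: [-3.142, 0.0, 2.504]
contact_force: [0.2, 0.7, 0.0]
opening: 0.0918
grip_force: 0.0
```

Run:
```python
from h import *
p,T,s=tool();print(p,s["tool_rot"],s["qpos"],s["time"])
C=cam("wrist");im=read_camera("wrist");np.savez("w1.npz",im=im);cv2.imwrite("pics/w1.png",im[:,:,::-1])
for l in("rack","filed_round_mid","filed_long_mid","filed_stair_mid"):
    for r in models.regions_of("wrist",l)[:2]:
        q=cv2.minAreaRect(np.argwhere(r["mask"])[:,::-1].astype(np.float32));print(l,r["conf"],np.round(cv2.boxPoints(q)).tolist())
import pickle;pickle.dump(C,open("w1.pkl","wb"))
```

```text
[ 0.47963009 -0.23114496  0.39100253] [-3.14152159e+00  2.91770565e-05  2.50424252e+00] [-5.93031301e-01  2.89454160e-01  1.16823389e+00 -7.27552836e-05
  1.68387860e+00 -1.52648571e+00] 3.9
rack 0.94 [[246.0, 145.0], [425.0, 142.0], [426.0, 215.0], [247.0, 217.0]]
filed_round_mid 0.72 [[331.0, 142.0], [344.0, 142.0], [344.0, 250.0], [331.0, 250.0]]
filed_long_mid 0.76 [[384.0, 229.0], [387.0, 149.0], [422.0, 150.0], [419.0, 231.0]]
filed_stair_mid 0.92 [[254.0, 146.0], [280.0, 143.0], [289.0, 229.0], [263.0, 232.0]]
```

View pics/w1.png

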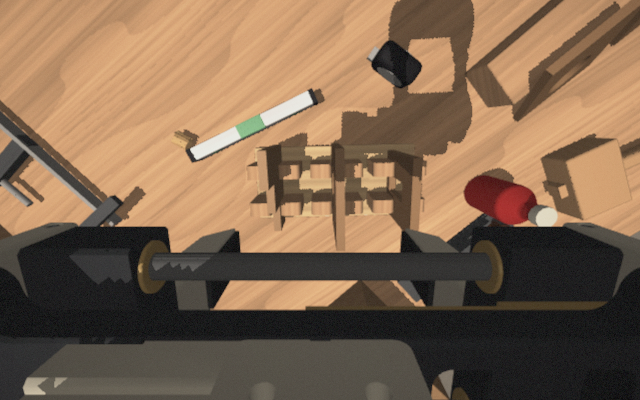

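The wrist view shows the rack at (335,180). The row reads stair (270), empty, round (337), empty, long (412).

Run:
```python
from h import *
im=np.load("w1.npz")["im"]
cv2.imwrite("pics/w1c.png",cv2.resize(im[135:260,240:432,::-1],None,fx=4,fy=4,interpolation=cv2.INTER_CUBIC))
```

```text
(no output)
```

View pics/w1c.png

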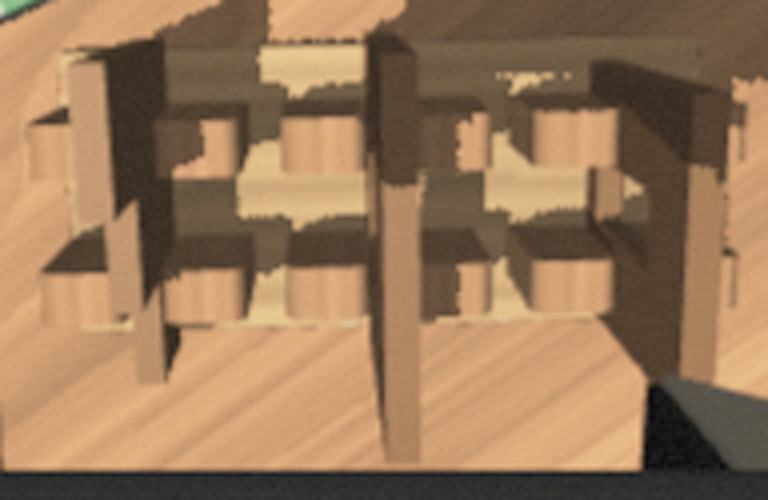

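Run:
```python
from h import *
import pickle
from scipy.optimize import least_squares
C=pickle.load(open("w1.pkl","rb"))
px=lambda a:np.array(a,float)/4+[240,135]
blk=[(30,-25,324,143),(30,75,576,137),(-30,-25,327,291),(-30,75,571,284),(-30,-75,207,295)]
def W(q,l): # rack local mm -> world, local x = tool x(image up), y = image right
    c,s=np.cos(q[2]),np.sin(q[2]); l=np.array(l,float)/1000
    return np.c_[q[0]+c*l[:,0]+s*l[:,1],q[1]+s*l[:,0]-c*l[:,1],l[:,2]]
def res(q):
    a=proj(C,W(q,[(x,y,85) for x,y,_,_ in blk]))-px([b[2:] for b in blk])
    b=proj(C,W(q,[(70,0,165),(-70,0,165)]))-px([(401,183),(401,462)])
    c=proj(C,W(q,[(55,100,165),(-55,100,165)]))-px([(706,165),(698,380)])
    return np.r_[a.ravel(),b.ravel(),c[:,0],c[0,1]]
r=least_squares(res,[.51,-.23,2.5],loss="soft_l1")
print(r.x,np.degrees(r.x[2]));print(res(r.x).round(1))
q=r.x
for n,y in(("round slot",-50),("long slot",50),("fr",0),("fl",100)):print(n,W(q,[(0,y,0)]).round(4))
```

```text
[ 0.51844257 -0.22770647  2.52692341] 144.78204656166528
[ -0.3   0.4   0.8   0.5  -0.3   0.5   0.9   0.9  -1.3   0.2  -0.4 -32.5
   0.2   0.6   1.8  -0.9 -17.9]
round slot [[ 0.4896 -0.2686  0.    ]]
long slot [[ 0.5473 -0.1869  0.    ]]
fr [[ 0.5184 -0.2277  0.    ]]
fl [[ 0.5761 -0.146   0.    ]]
```

```bash
cat > rk.py <<'E'
from h import *
import pickle
from scipy.optimize import least_squares
C=pickle.load(open("w1.pkl","rb"))
px=lambda a:np.array(a,float)/4+[240,135]
blk=[(30,-25,324,143),(30,75,576,137),(-30,-25,327,291),(-30,75,571,284),(-30,-75,207,295)]
def W(q,l):
    c,s=np.cos(q[2]),np.sin(q[2]); l=np.array(l,float)/1000
    return np.c_[q[0]+c*l[:,0]+s*l[:,1],q[1]+s*l[:,0]-c*l[:,1],l[:,2]]
def res(q):
    a=proj(C,W(q,[(x,y,85) for x,y,_,_ in blk]))-px([b[2:] for b in blk])
    b=proj(C,W(q,[(70,0,165),(-70,0,165)]))-px([(401,183),(401,462)])
    c=proj(C,W(q,[(55,100,165),(-55,100,165)]))-px([(706,165),(698,380)])
    return np.r_[a.ravel(),b[:,0],b[1,1],c[:,0]]
r=least_squares(res,[.51,-.23,2.5],loss="soft_l1");q=r.x
if __name__=="__main__":
    print(q,np.degrees(q[2]),res(q).round(1))
    for n,y in(("round slot",-50),("long slot",50)):print(n,W(q,[(0,y,0)]).round(4))
    go([.49,.17,.38],96.3)
E
python3 rk.py
```

```text
[ 0.51778727 -0.22730516  2.53308271] 145.1349487103677 [-0.5  0.1  0.6 -0.3 -0.2  0.1  1.   0.2 -1.2  0.  -0.8  0.5  0.   1.6
 -0.7]
round slot [[ 0.4892 -0.2683  0.    ]]
long slot [[ 0.5464 -0.1863  0.    ]]
offset mm [229.6 329.1  11. ] then yaw rad 0.8258
```

Emit:
send_rows(
  plan=[
    {"offset": [12, 22, 0], "yaw": 0},
    {"offset": [26, 43, 0], "yaw": 0},
    {"offset": [26, 43, 0], "yaw": 0},
    {"offset": [26, 43, 0], "yaw": 0},
    {"offset": [26, 43, 0], "yaw": 0},
    {"offset": [26, 43, 0], "yaw": 0},
    {"offset": [26, 43, 0], "yaw": 0},
    {"offset": [26, 43, 0], "yaw": 0},
    {"offset": [12, 43, 0], "yaw": 0},
    {"offset": [0, 12, 0], "yaw": 0.1},
    {"offset": [0, 0, 0], "yaw": 0.14},
    {"offset": [0, 0, 0], "yaw": 0.14},
    {"offset": [0, 0, 0], "yaw": 0.14},
    {"offset": [0, 0, 0], "yaw": 0.14},
    {"offset": [0, 0, 0], "yaw": 0.14},
    {"offset": [0, 0, 0], "yaw": 0},
    {"offset": [0, 0, 0], "yaw": 0},
  ],
)

```text
time: 5.85
tool_pos: [0.5374, 0.1937, 0.3909]
tool_rot: [-3.142, 0.0, 1.711]
contact_force: [-0.1, -0.4, -1.5]
opening: 0.0918
grip_force: 0.0
```

Run:
```python
from h import *
import pickle
p,T,s=tool();print(p,s["tool_rot"],s["qpos"],s["time"])
C=cam("wrist");im=read_camera("wrist");np.savez("w2.npz",im=im);pickle.dump(C,open("w2.pkl","wb"))
for l in("loose_round_mid","loose_long_mid"):
    for r in models.regions_of("wrist",l)[:2]:print(l,r["conf"],r["extent"])
cv2.imwrite("pics/w2.png",cv2.resize(im[0:250,180:480,::-1],None,fx=2.4,fy=2.4,interpolation=cv2.INTER_CUBIC))
```

```text
[0.5373758  0.19366904 0.39093274] [-3.14153288e+00  8.85473903e-05  1.71111836e+00] [ 2.11800971e-01  3.71582607e-01  1.05101584e+00 -8.49848500e-05
  1.71906015e+00  7.14663880e-02] 5.85
loose_round_mid 0.74 [308.7, 148.0, 365.1, 248.9]
loose_round_mid 0.59 [141.9, 104.6, 257.0, 214.6]
loose_long_mid 0.93 [324.0, 27.8, 371.1, 119.4]
```

View pics/w2.png

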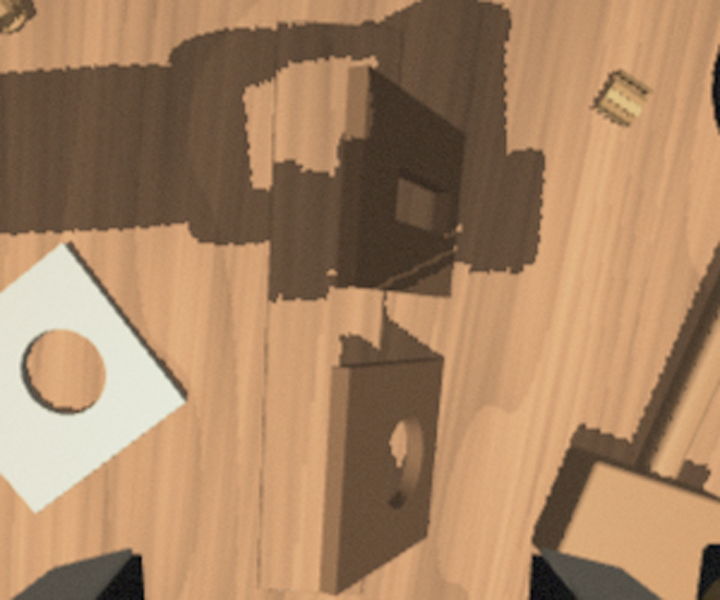

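```bash
cat > bd.py <<'E'
from h import *
import pickle
from scipy.optimize import least_squares
C=pickle.load(open("w2.pkl","rb"))
px=lambda a:np.array(a,float)/2.4+[180,0]
# x0,y0: bench contact (robot-side bottom edge mid); psi; tilt
def W(q,l):
    x,y,psi,t=q;ex=np.array([np.cos(psi),np.sin(psi),0]);h=np.array([np.sin(psi),-np.cos(psi),0])
    n=np.cos(t)*h+np.array([0,0,np.sin(t)]);k=np.array([0,0,np.cos(t)])-np.sin(t)*h
    l=np.array(l,float)/1000;return np.array([x,y,0])+l[:,:1]*ex+l[:,1:2]*n+l[:,2:]*k
for nm,w,P in(("round",70,[(350,366),(337,595),(442,358),(428,530),(332,368),(322,592)]),("long",55,[(372,66),(354,290),(463,132),(452,296),(348,66),(330,286)])):
    L=[(w,12,150),(-w,12,150),(w,12,0),(-w,12,0),(w,0,150),(-w,0,150)]
    r=least_squares(lambda q:(proj(C,W(q,L))-px(P)).ravel(),[.6,.2,1.68,.52],loss="soft_l1")
    print(nm,r.x.round(4),np.degrees(r.x[2:]).round(2),r.fun.round(1))
    print(" top mid",W(r.x,[(0,6,150)]).round(4),"x range top corners",W(r.x,[(0,0,150),(0,12,150)]).round(4).tolist())
    top=W(r.x,[(0,6,150)])[0];go([top[0],top[1],.25],np.degrees(r.x[2]))
E
python3 bd.py
```

```text
round [0.6078 0.1627 1.6649 0.499 ] [95.39 28.59] [-0.   0.3  0.5  0.5  0.1 -0.5 -0.1  1.9 -0.2 -1.3 -0.2 -0.1]
 top mid [[0.5416 0.1565 0.1346]] x range top corners [[0.5363, 0.156, 0.1317], [0.5468, 0.157, 0.1375]]
offset mm [-37.4  -1.  141. ] then yaw rad 0.0449
long [0.5942 0.3304 1.6543 0.5084] [94.79 29.13] [-1.6 -0.5  0.3 -1.5  0.7  0.8 -1.1  0.6 -0.1  0.5  2.4 -0.1]
 top mid [[0.5267 0.3247 0.134 ]] x range top corners [[0.5215, 0.3243, 0.131], [0.5319, 0.3252, 0.1369]]
offset mm [131.3   7.6 141. ] then yaw rad 0.0554
```

Loose round, checked up close: it is wood-coloured and 140 mm wide, and its lean is 28.6°, which fits the description. The white sheet at crop (75,380) is the look-alike. Descending over the round board's top edge.

Emit:
send_rows(
  plan=[
    {"offset": [-19, 4, 20], "yaw": 0},
    {"offset": [-19, 4.5, 40], "yaw": 0.046},
    {"offset": [0, 0, 45], "yaw": 0},
    {"offset": [0, 0, 45], "yaw": 0},
    {"offset": [0, 0, 45], "yaw": 0},
    {"offset": [0, 0, 40], "yaw": 0},
    {"offset": [0, 0, 28], "yaw": 0},
    {"offset": [0, 0, 0], "yaw": 0},
    {"offset": [0, 0, 0], "yaw": 0},
  ],
  hand=0,
)

```text
time: 6.9
tool_pos: [0.5514, 0.1572, 0.1286]
tool_rot: [3.141, 0.0, 1.663]
contact_force: [0.2, -0.2, -0.1]
opening: 0.092
grip_force: 0.0
```

Emit:
send_rows(
  plan=[
    {"offset": [0, 0, 0], "yaw": 0},
    {"offset": [0, 0, 0], "yaw": 0},
    {"offset": [0, 0, 0], "yaw": 0},
    {"offset": [0, 0, 0], "yaw": 0},
  ],
  hand=0.54,
  squeeze=10,
)

```text
time: 7.3
tool_pos: [0.5513, 0.1572, 0.1288]
tool_rot: [3.14, 0.0, 1.662]
contact_force: [-0.6, -0.1, 0.6]
opening: 0.0647
grip_force: 0.0
```

Emit:
send_rows(
  plan=[
    {"offset": [0, 0, 0], "yaw": 0},
    {"offset": [0, 3, 0], "yaw": 0},
    {"offset": [0, 6, 0], "yaw": 0},
    {"offset": [0, 7, 0], "yaw": 0},
    {"offset": [0, 7, 0], "yaw": 0},
    {"offset": [0, 7, 0], "yaw": 0},
    {"offset": [0, 7, 0], "yaw": 0},
    {"offset": [0, 6, 0], "yaw": 0},
    {"offset": [0, 0, 0], "yaw": 0},
  ],
)

```text
time: 8.2
tool_pos: [0.5946, 0.1611, 0.1278]
tool_rot: [3.141, 0.0, 1.662]
contact_force: [-0.5, -0.2, -0.6]
opening: 0.0423
grip_force: 0.0
```

Emit:
send_rows(
  plan=[
    {"offset": [0, 3, 0], "yaw": 0},
    {"offset": [0, 4, 0], "yaw": 0},
    {"offset": [0, 4, 0], "yaw": 0},
    {"offset": [0, 4, 0], "yaw": 0},
    {"offset": [0, 3, 0], "yaw": 0},
    {"offset": [0, 2, 0], "yaw": 0},
    {"offset": [0, 0, 0], "yaw": 0},
  ],
  hand=0.95,
  squeeze=15,
)

```text
time: 8.9
tool_pos: [0.614, 0.1629, 0.1281]
tool_rot: [3.141, 0.0, 1.662]
contact_force: [-0.7, -0.7, 2.2]
opening: 0.0116
grip_force: 15.0
```

Emit:
send_rows(
  plan=[
    {"offset": [0, 0, 0], "yaw": 0},
    {"offset": [0, 0, 0], "yaw": 0},
    {"offset": [0, 0, -10], "yaw": 0},
    {"offset": [0, 0, -30], "yaw": 0},
    {"offset": [0, 0, -40], "yaw": 0},
    {"offset": [0, 0, -40], "yaw": 0},
    {"offset": [0, 0, -40], "yaw": 0},
    {"offset": [0, 0, -35], "yaw": 0},
    {"offset": [0, 0, -10], "yaw": 0},
    {"offset": [0, 0, 0], "yaw": 0},
  ],
  hand=1,
  squeeze=35,
)

```text
time: 9.9
tool_pos: [0.614, 0.163, 0.3342]
tool_rot: [3.139, -0.0, 1.662]
contact_force: [0.8, 0.8, -1.8]
opening: 0.0115
grip_force: 35.0
```

```bash
cat > look.py <<'E'
from h import *
import sys
n=sys.argv[1];p,T,s=tool();print(p,s["tool_rot"],s["opening"],s["grip_force"],s["contact_force"].round(1),s["qpos"].round(2),s["time"])
a=read_camera("scene");b=read_camera("wrist")
u,v=proj(cam("scene"),p)[0];u=int(np.clip(u,125,515));v=int(np.clip(v+15,80,320))
A=cv2.resize(a[v-80:v+80,u-125:u+125],None,fx=3,fy=3,interpolation=cv2.INTER_CUBIC)[:,:750];B=b[100:260,:][:, :]
B=cv2.resize(b[80:240,195:445],(750,480))
cv2.imwrite(f"pics/{n}.png",cv2.resize(np.vstack([A,B]),(468,600),interpolation=cv2.INTER_AREA)[:,:,::-1])
E
python3 look.py g1
```

```text
[0.61404911 0.16297309 0.33418121] [ 3.13868246e+00 -7.86884093e-05  1.66181446e+00] 0.011523063602662692 34.99910295009613 [ 0.8  0.8 -1.8] [ 0.14  0.51  0.98 -0.    1.65  0.05] 9.9
```

View pics/g1.png

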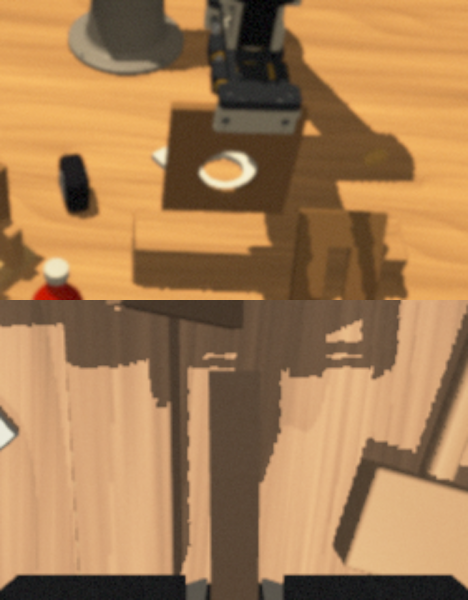

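The round board is held upright, centred and gripped over its full thickness (11.5 mm opening). Carrying it to its slot.

Emit:
send_rows(
  plan=[
    {"offset": [-20, -8, 0], "yaw": 0},
    {"offset": [-38, -15, 0], "yaw": 0},
    {"offset": [-40, -16, 0], "yaw": 0},
    {"offset": [-40, -16, 0], "yaw": 0},
    {"offset": [-40, -16, 0], "yaw": 0},
    {"offset": [-40, -16, 0], "yaw": 0},
    {"offset": [-40, -16, 0], "yaw": 0},
    {"offset": [-40, -16, 0], "yaw": 0},
    {"offset": [-40, -16, 0], "yaw": 0},
    {"offset": [-40, -14.5, 0], "yaw": 0},
    {"offset": [-25, -9, 0], "yaw": 0},
    {"offset": [-15, -5, 0], "yaw": 0},
    {"offset": [0, 0, 0], "yaw": -0.1},
    {"offset": [0, 0, 0], "yaw": -0.14},
    {"offset": [0, 0, 0], "yaw": -0.14},
    {"offset": [0, 0, 0], "yaw": -0.14},
    {"offset": [0, 0, 0], "yaw": -0.14},
    {"offset": [0, 0, 0], "yaw": -0.14},
    {"offset": [0, 0, 0], "yaw": -0.071},
    {"offset": [0, 0, 0], "yaw": 0},
  ],
)

```text
time: 12.0
tool_pos: [0.4889, -0.2673, 0.3315]
tool_rot: [3.141, -0.003, 2.534]
contact_force: [0.5, -0.4, -1.7]
opening: 0.0119
grip_force: 35.0
```

```bash
cat > slot.py <<'E'
from h import *
import rk,sys
y=float(sys.argv[1]);t=rk.W(rk.q,[(0,y,0)])[0];p,T,s=tool()
print(p,s["tool_rot"],s["opening"],s["time"]);go([t[0],t[1],p[2]],np.degrees(rk.q[2]))
E
python3 slot.py -50
```

```text
[ 0.48886141 -0.26725364  0.3315034 ] [ 3.14122171e+00 -2.79303098e-03  2.53422394e+00] 0.01190725891153065 12.0
offset mm [-0.9 -0.7 -0. ] then yaw rad 0.0011
```

Emit:
send_rows(
  plan=[
    {"offset": [-0.9, -0.7, 20], "yaw": 0},
    {"offset": [0, 0, 35], "yaw": 0},
    {"offset": [0, 0, 35], "yaw": 0},
    {"offset": [0, 0, 18], "yaw": 0},
    {"offset": [0, 0, 0], "yaw": 0},
    {"offset": [0, 0, 0], "yaw": 0},
  ],
)

```text
time: 12.6
tool_pos: [0.4894, -0.2691, 0.2251]
tool_rot: [3.142, -0.0, 2.532]
contact_force: [-0.2, -0.8, -1.5]
opening: 0.0113
grip_force: 35.0
```

```bash
python3 slot.py -50; python3 look.py p1
```

```text
[ 0.48943787 -0.26905489  0.22508896] [ 3.14153951e+00 -4.41109548e-04  2.53201826e+00] 0.011332499189990452 12.6
offset mm [0.6 0.5 0. ] then yaw rad -0.0011
[ 0.48943787 -0.26905489  0.22508896] [ 3.14153951e+00 -4.41109548e-04  2.53201826e+00] 0.011332499189990452 34.999149441719055 [-0.2 -0.8 -1.5] [-0.64  0.41  1.44  0.    1.29 -1.6 ] 12.6
```

View pics/p1.png

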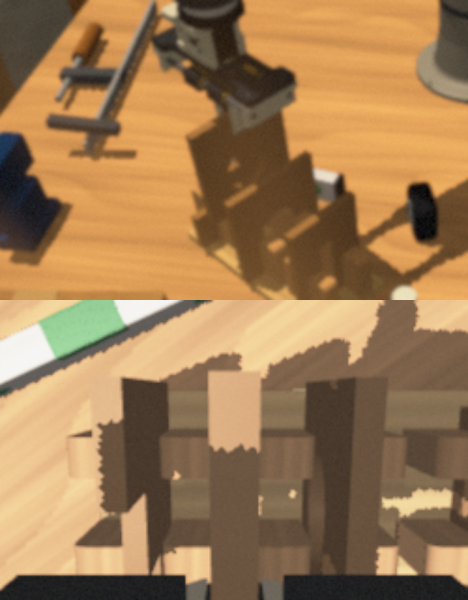

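It is centred over the empty slot between the stair and round boards. Lowering slowly.

Emit:
send_rows(
  plan=[
    {"offset": [0, 0, 8], "yaw": 0},
    {"offset": [0, 0, 8], "yaw": 0},
    {"offset": [0, 0, 8], "yaw": 0},
    {"offset": [0, 0, 8], "yaw": 0},
    {"offset": [0, 0, 0], "yaw": 0},
  ],
)

```text
time: 13.2
tool_pos: [0.4886, -0.2689, 0.1914]
tool_rot: [3.142, -0.003, 2.533]
contact_force: [0.3, 0.6, -0.7]
opening: 0.0121
grip_force: 35.0
```

Bottom is at about 63 mm, inside the notch, with no contact force. Continuing down.

Emit:
send_rows(
  plan=[
    {"offset": [0, 0, 10], "yaw": 0},
    {"offset": [0, 0, 12], "yaw": 0},
    {"offset": [0, 0, 10], "yaw": 0},
    {"offset": [0, 0, 8], "yaw": 0},
    {"offset": [0, 0, 4], "yaw": 0},
    {"offset": [0, 0, 0], "yaw": 0},
  ],
)

```text
time: 13.8
tool_pos: [0.489, -0.2691, 0.1483]
tool_rot: [-3.142, -0.001, 2.533]
contact_force: [-0.2, 0.3, -1.0]
opening: 0.0119
grip_force: 35.0
```

Emit:
send_rows(
  plan=[
    {"offset": [0, 0, 1.5], "yaw": 0},
    {"offset": [0, 0, 1.5], "yaw": 0},
    {"offset": [0, 0, 1.5], "yaw": 0},
    {"offset": [0, 0, 0], "yaw": 0},
    {"offset": [0, 0, 0], "yaw": 0},
  ],
)

```text
time: 14.3
tool_pos: [0.4892, -0.2693, 0.1446]
tool_rot: [-3.142, 0.0, 2.533]
contact_force: [0.1, 0.4, -1.6]
opening: 0.0119
grip_force: 35.0
```

Emit:
send_rows(
  plan=[
    {"offset": [0, 0, 1], "yaw": 0},
    {"offset": [0, 0, 1], "yaw": 0},
    {"offset": [0, 0, 0], "yaw": 0},
    {"offset": [0, 0, 0], "yaw": 0},
  ],
)

```text
time: 14.7
tool_pos: [0.4893, -0.2694, 0.143]
tool_rot: [-3.141, 0.001, 2.533]
contact_force: [-1.7, 1.1, 5.1]
opening: 0.0118
grip_force: 35.0
```

Floor contact at the expected height. Releasing, with the opening limited by the neighbouring boards, then rising.

Emit:
send_rows(
  plan=[
    {"offset": [0, 0, 0], "yaw": 0},
    {"offset": [0, 0, 0], "yaw": 0},
    {"offset": [0, 0, 0], "yaw": 0},
    {"offset": [0, 0, 0], "yaw": 0},
    {"offset": [0, 0, -10], "yaw": 0},
    {"offset": [0, 0, -20], "yaw": 0},
    {"offset": [0, 0, -20], "yaw": 0},
    {"offset": [0, 0, -40], "yaw": 0},
    {"offset": [0, 0, -40], "yaw": 0},
    {"offset": [0, 0, -40], "yaw": 0},
    {"offset": [0, 0, -40], "yaw": 0},
    {"offset": [0, 0, 0], "yaw": 0},
  ],
  hand=0.72,
  squeeze=10,
)

```text
time: 15.9
tool_pos: [0.4905, -0.2702, 0.3595]
tool_rot: [-3.141, 0.012, 2.533]
contact_force: [-0.1, -0.1, 0.2]
opening: 0.0259
grip_force: 0.0
```

```bash
python3 look.py r1; python3 -c "
from h import *
P=np.array([.5942,.3304]);h=np.array([np.sin(1.6543),-np.cos(1.6543)])
t=P-.057*h;go([t[0],t[1],.29],94.79)"
```

```text
[ 0.49052354 -0.27019712  0.35949732] [-3.14112515  0.01215963  2.53289272] 0.025856976889625783 0.0 [-0.1 -0.1  0.2] [-0.64  0.34  1.18 -0.    1.61 -1.6 ] 15.9
offset mm [301.  515.6  62.9] then yaw rad 0.8784
```

View pics/r1.png

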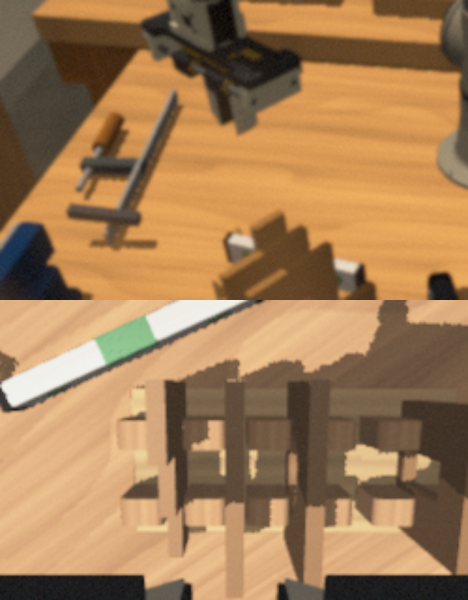

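The round board stands upright between the stair and filed round boards. Moving to the long board.

Emit:
send_rows(
  plan=[
    {"offset": [12, 20, 0], "yaw": 0},
    {"offset": [24, 41, 0], "yaw": 0},
    {"offset": [24, 41, 0], "yaw": 0},
    {"offset": [24, 41, 0], "yaw": 0},
    {"offset": [24, 41, 0], "yaw": 0},
    {"offset": [24, 41, 0], "yaw": 0},
    {"offset": [24, 41, 0], "yaw": 0},
    {"offset": [24, 41, 0], "yaw": 0},
    {"offset": [24, 41, 0], "yaw": 0},
    {"offset": [24, 41, 0], "yaw": 0},
    {"offset": [24, 41, 0], "yaw": 0},
    {"offset": [24, 41, 0], "yaw": 0},
    {"offset": [24, 41, 0], "yaw": 0},
    {"offset": [1, 3.6, 0], "yaw": 0},
    {"offset": [0, 0, 0], "yaw": 0.13},
    {"offset": [0, 0, 0], "yaw": 0.15},
    {"offset": [0, 0, 0], "yaw": 0.15},
    {"offset": [0, 0, 0], "yaw": 0.15},
    {"offset": [0, 0, 0], "yaw": 0.15},
    {"offset": [0, 0, 0], "yaw": 0.148},
  ],
  hand=0,
)

```text
time: 18.0
tool_pos: [0.5369, 0.325, 0.351]
tool_rot: [-3.139, 0.001, 1.648]
contact_force: [-0.2, -0.1, 0.3]
opening: 0.0913
grip_force: 0.0
```

Run:
```python
from h import *
P=np.array([.5942,.3304]);h=np.array([np.sin(1.6543),-np.cos(1.6543)])
t=P-.057*h;print(tool()[0],tool()[2]["opening"]);go([t[0],t[1],.128],94.79)
read_camera("wrist");C=cam("wrist")
for r in models.regions_of("wrist","loose_long_mid")[:1]:
    q=cv2.minAreaRect(np.argwhere(r["mask"])[:,::-1].astype(np.float32));print(r["conf"],cv2.boxPoints(q).round().tolist())
    k=Ro.from_euler('xyz',[0,0,0]);kz=np.array([0,0,np.cos(.5084)])-np.sin(.5084)*np.r_[h,0];ex=np.array([np.cos(1.6543),np.sin(1.6543),0])
    L=[np.r_[P,0]+a*ex+b*kz+.012*(np.cos(.5084)*np.r_[h,0]+np.array([0,0,np.sin(.5084)])) for a in(.055,-.055) for b in(.15,0)];print(proj(C,L).round().tolist())
```

```text
[0.53688458 0.32498003 0.35101457] 0.09134649146600003
offset mm [  0.9   1.2 223. ] then yaw rad -0.0063
0.59 [[308.0, 133.0], [361.0, 133.0], [361.0, 221.0], [308.0, 221.0]]
[[316.0, 136.0], [362.0, 133.0], [317.0, 222.0], [360.0, 198.0]]
```

The mask matches the predicted corners within 1–2 px. Descending and standing it up the same way.

Emit:
send_rows(
  plan=[
    {"offset": [0.9, 1.2, 20], "yaw": -0.006},
    {"offset": [0, 0, 40], "yaw": 0},
    {"offset": [0, 0, 45], "yaw": 0},
    {"offset": [0, 0, 45], "yaw": 0},
    {"offset": [0, 0, 40], "yaw": 0},
    {"offset": [0, 0, 33], "yaw": 0},
    {"offset": [0, 0, 0], "yaw": 0},
    {"offset": [0, 0, 0], "yaw": 0},
  ],
)

```text
time: 18.9
tool_pos: [0.5383, 0.3265, 0.1297]
tool_rot: [-3.141, 0.0, 1.663]
contact_force: [0.8, -0.1, 0.7]
opening: 0.0918
grip_force: 0.0
```

Emit:
send_rows(
  plan=[
    {"offset": [0, 0, 0], "yaw": 0},
    {"offset": [0, 0, 0], "yaw": 0},
    {"offset": [0, 0, 0], "yaw": 0},
    {"offset": [0, 0, 0], "yaw": 0},
    {"offset": [0, 0, 0], "yaw": 0},
    {"offset": [0, 3, 0], "yaw": 0},
    {"offset": [0, 6, 0], "yaw": 0},
    {"offset": [0, 7, 0], "yaw": 0},
    {"offset": [0, 7, 0], "yaw": 0},
    {"offset": [0, 7, 0], "yaw": 0},
    {"offset": [0, 7, 0], "yaw": 0},
    {"offset": [0, 6, 0], "yaw": 0},
    {"offset": [0, 0, 0], "yaw": 0},
  ],
  hand=0.54,
  squeeze=10,
)

```text
time: 20.2
tool_pos: [0.582, 0.3305, 0.1292]
tool_rot: [3.141, 0.0, 1.66]
contact_force: [-0.3, 0.3, -0.7]
opening: 0.0416
grip_force: 0.0
```

Emit:
send_rows(
  plan=[
    {"offset": [0, 3, 0], "yaw": 0},
    {"offset": [0, 4, 0], "yaw": 0},
    {"offset": [0, 4, 0], "yaw": 0},
    {"offset": [0, 4, 0], "yaw": 0},
    {"offset": [0, 3, 0], "yaw": 0},
    {"offset": [0, 2, 0], "yaw": 0},
    {"offset": [0, 0, 0], "yaw": 0},
  ],
  hand=0.95,
  squeeze=15,
)

```text
time: 20.9
tool_pos: [0.6012, 0.3324, 0.1295]
tool_rot: [3.142, 0.0, 1.661]
contact_force: [-0.4, -0.5, 2.0]
opening: 0.0119
grip_force: 15.0
```

Emit:
send_rows(
  plan=[
    {"offset": [0, 0, 0], "yaw": 0},
    {"offset": [0, 0, 0], "yaw": 0},
    {"offset": [0, 0, -10], "yaw": 0},
    {"offset": [0, 0, -30], "yaw": 0},
    {"offset": [0, 0, -40], "yaw": 0},
    {"offset": [0, 0, -40], "yaw": 0},
    {"offset": [0, 0, -40], "yaw": 0},
    {"offset": [0, 0, -35], "yaw": 0},
    {"offset": [0, 0, -10], "yaw": 0},
    {"offset": [0, 0, 0], "yaw": 0},
  ],
  hand=1,
  squeeze=35,
)

```text
time: 21.9
tool_pos: [0.6014, 0.3327, 0.3358]
tool_rot: [3.139, -0.001, 1.661]
contact_force: [1.3, -0.5, -1.8]
opening: 0.0116
grip_force: 35.0
```

Emit:
send_rows(
  plan=[
    {"offset": [-20, -4, 0], "yaw": 0},
    {"offset": [-40, -8, 0], "yaw": 0},
    {"offset": [-40, -8, 0], "yaw": 0},
    {"offset": [-40, -8, 0], "yaw": 0},
    {"offset": [-40, -8, 0], "yaw": 0},
    {"offset": [-40, -8, 0], "yaw": 0},
    {"offset": [-40, -8, 0], "yaw": 0},
    {"offset": [-40, -8, 0], "yaw": 0},
    {"offset": [-40, -8, 0], "yaw": 0},
    {"offset": [-40, -8, 0], "yaw": 0},
    {"offset": [-40, -8, 0], "yaw": 0},
    {"offset": [-40, -8, 0], "yaw": 0},
    {"offset": [-32, -6, 0], "yaw": 0},
    {"offset": [-20, -4, 0], "yaw": 0},
    {"offset": [0, 0, 0], "yaw": 0},
  ],
)

```text
time: 23.4
tool_pos: [0.5441, -0.189, 0.3312]
tool_rot: [-3.137, -0.002, 1.657]
contact_force: [0.2, -0.1, -2.0]
opening: 0.012
grip_force: 35.0
```

Emit:
send_rows(
  plan=[
    {"offset": [0, 0, 0], "yaw": -0.1},
    {"offset": [0, 0, 0], "yaw": -0.14},
    {"offset": [0, 0, 0], "yaw": -0.14},
    {"offset": [0, 0, 0], "yaw": -0.14},
    {"offset": [0, 0, 0], "yaw": -0.14},
    {"offset": [0, 0, 0], "yaw": -0.14},
    {"offset": [0, 0, 0], "yaw": -0.072},
    {"offset": [0, 0, 0], "yaw": 0},
    {"offset": [0, 0, 0], "yaw": 0},
  ],
)

```text
time: 24.3
tool_pos: [0.5452, -0.1857, 0.3332]
tool_rot: [-3.141, -0.002, 2.531]
contact_force: [-0.3, 0.7, -0.9]
opening: 0.0122
grip_force: 35.0
```

```bash
python3 slot.py 50
```

```text
[ 0.54522004 -0.18571974  0.33320843] [-3.14136812e+00 -2.31243247e-03  2.53143412e+00] 0.012153070713551517 24.3
offset mm [-1.3  0.2 -0. ] then yaw rad -0.0016
```

Emit:
send_rows(
  plan=[
    {"offset": [-1.3, 0.2, 20], "yaw": -0.0016},
    {"offset": [0, 0, 35], "yaw": 0},
    {"offset": [0, 0, 35], "yaw": 0},
    {"offset": [0, 0, 18], "yaw": 0},
    {"offset": [0, 0, 0], "yaw": 0},
    {"offset": [0, 0, 0], "yaw": 0},
  ],
)

```text
time: 24.9
tool_pos: [0.5468, -0.1871, 0.2268]
tool_rot: [3.142, 0.0, 2.534]
contact_force: [0.6, 0.8, -2.3]
opening: 0.0116
grip_force: 35.0
```

```bash
python3 slot.py 50; python3 look.py p2
```

```text
[ 0.54683447 -0.18709109  0.22681407] [3.14156245e+00 3.57360339e-05 2.53362276e+00] 0.011615361320004942 24.9
offset mm [ 0.8  0.4 -0. ] then yaw rad 0.0005
[ 0.54683447 -0.18709109  0.22681407] [3.14156245e+00 3.57360339e-05 2.53362276e+00] 0.011615361320004942 34.998518228530884 [ 0.6  0.8 -2.3] [-0.46  0.44  1.38  0.    1.32 -1.43] 24.9
```

View pics/p2.png

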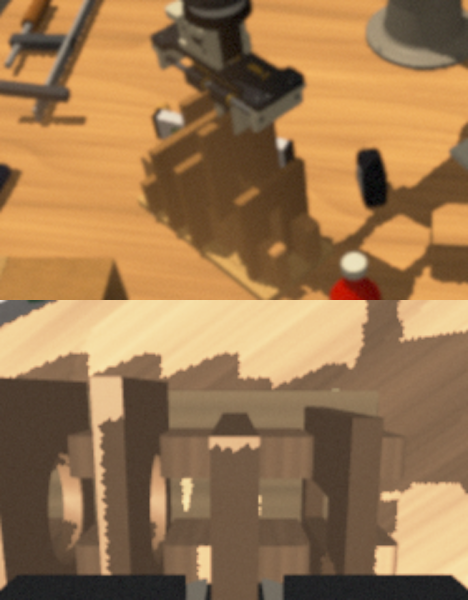

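The held long board is centred between the filed round (left) and filed long (right) boards. Lowering in two stages.

Emit:
send_rows(
  plan=[
    {"offset": [0, 0, 8], "yaw": 0},
    {"offset": [0, 0, 8], "yaw": 0},
    {"offset": [0, 0, 8], "yaw": 0},
    {"offset": [0, 0, 8], "yaw": 0},
    {"offset": [0, 0, 0], "yaw": 0},
  ],
)

```text
time: 25.5
tool_pos: [0.5459, -0.1869, 0.1928]
tool_rot: [-3.141, -0.003, 2.534]
contact_force: [0.1, 0.4, -1.9]
opening: 0.0118
grip_force: 35.0
```

Emit:
send_rows(
  plan=[
    {"offset": [0, 0, 10], "yaw": 0},
    {"offset": [0, 0, 12], "yaw": 0},
    {"offset": [0, 0, 10], "yaw": 0},
    {"offset": [0, 0, 8], "yaw": 0},
    {"offset": [0, 0, 4], "yaw": 0},
    {"offset": [0, 0, 0], "yaw": 0},
    {"offset": [0, 0, 1.5], "yaw": 0},
    {"offset": [0, 0, 1], "yaw": 0},
    {"offset": [0, 0, 0], "yaw": 0},
    {"offset": [0, 0, 0], "yaw": 0},
  ],
)

```text
time: 26.5
tool_pos: [0.5467, -0.1873, 0.1482]
tool_rot: [3.142, 0.0, 2.534]
contact_force: [-0.1, -0.0, -2.6]
opening: 0.0118
grip_force: 35.0
```

Emit:
send_rows(
  plan=[
    {"offset": [0, 0, 1], "yaw": 0},
    {"offset": [0, 0, 1], "yaw": 0},
    {"offset": [0, 0, 1], "yaw": 0},
    {"offset": [0, 0, 0], "yaw": 0},
    {"offset": [0, 0, 0], "yaw": 0},
  ],
)

```text
time: 27.0
tool_pos: [0.5466, -0.1872, 0.1449]
tool_rot: [-3.141, -0.0, 2.534]
contact_force: [-0.7, 0.8, -1.9]
opening: 0.0123
grip_force: 35.0
```

Emit:
send_rows(
  plan=[
    {"offset": [0, 0, 1], "yaw": 0},
    {"offset": [0, 0, 0.7], "yaw": 0},
    {"offset": [0, 0, 0], "yaw": 0},
    {"offset": [0, 0, 0], "yaw": 0},
  ],
)

```text
time: 27.4
tool_pos: [0.5469, -0.1873, 0.1445]
tool_rot: [3.141, 0.001, 2.535]
contact_force: [-2.1, 1.5, 4.8]
opening: 0.0117
grip_force: 35.0
```

Touching the floor at the expected height. Releasing and rising.

Emit:
send_rows(
  plan=[
    {"offset": [0, 0, 0], "yaw": 0},
    {"offset": [0, 0, 0], "yaw": 0},
    {"offset": [0, 0, 0], "yaw": 0},
    {"offset": [0, 0, 0], "yaw": 0},
    {"offset": [0, 0, -10], "yaw": 0},
    {"offset": [0, 0, -20], "yaw": 0},
    {"offset": [0, 0, -20], "yaw": 0},
    {"offset": [0, 0, -40], "yaw": 0},
    {"offset": [0, 0, -40], "yaw": 0},
    {"offset": [0, 0, -40], "yaw": 0},
    {"offset": [0, 0, -40], "yaw": 0},
    {"offset": [0, 0, 0], "yaw": 0},
    {"offset": [0, 0, 0], "yaw": 0},
  ],
  hand=0.72,
  squeeze=10,
)

```text
time: 28.7
tool_pos: [0.5468, -0.1872, 0.3546]
tool_rot: [3.141, 0.003, 2.534]
contact_force: [-1.0, -0.6, -0.6]
opening: 0.0254
grip_force: 0.0
```

```bash
python3 look.py r2
```

```text
[ 0.54675542 -0.1872458   0.35461676] [3.14128048e+00 2.64793539e-03 2.53446413e+00] 0.025430888557309263 0.0 [-1.  -0.6 -0.6] [-0.46  0.39  1.13 -0.    1.63 -1.43] 28.7
```

View pics/r2.png

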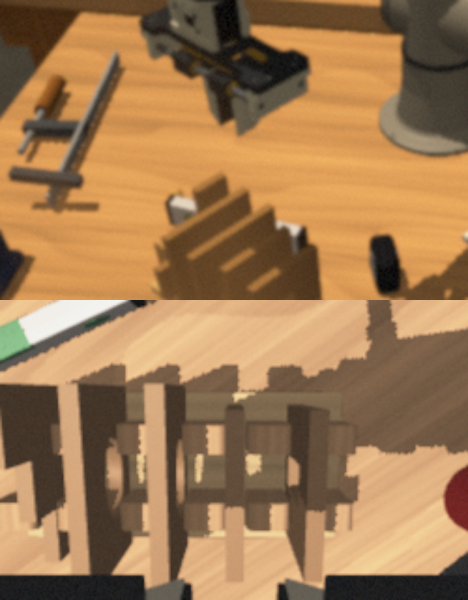

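All five boards stand parallel and upright in their slots, and the gripper is clear of them.

```bash
python3 -c "
from cell import ticket;print(ticket.hand_in())"
```

```text
the job is handed in; nothing more can be done
None
```

Both loose templates now stand in the slots next to their matches: the round one between the stair and filed round, the long one between the filed round and filed long. The job was handed in at about 29 s of the 70 s limit; no verdict was returned.

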